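Shim the rocking corner of a jig plate

TASK

The aluminium jig plate on the bench rocks at one of its four corners. Press firmly down on its corners with the fingertips to find which one gives, push that corner's wooden wedge shim further in under the plate until it is snug (not so far that it jacks the plate up), then press the same corner once more to check that it stands firm. Leave the other three wedges where they are, pick nothing up, and leave the plate and the things around it in place.

Things in the scene. Friction and masses are not known exactly. Their poses are not given: they have to be found in the camera images.
- plate: the jig plate: aluminium, 240 (x) x 260 (y) x 18 mm, 4 kg, standing loose and level on four wedge shims: underside 22 mm, top face 40 mm above the bench (z = 0). Origin: centre of its underside; x away from the robot, y to its left, turned up to 10 degrees. Fences, stool joint and clamp stand on its middle, within 65 mm (x) and 78 mm (y) of centre, 57 mm high; the rest of its top is bare
- corner_1 (a point): the near-left corner's press point: on the plate's top face, 30 mm in from the near edge and 25 mm from the left edge. Each wedge lies on a rubber pad. At three corners the pad is sound: a press moves the corner less than 1 mm. At one it has gone spongy: that corner gives from about 2 N, has sunk 3 to 5 mm at 5 N and springs back
- corner_2 (a point): the near-right corner's press point: on the plate's top face, 30 mm in from the near edge and 25 mm from the right edge. When the spongy corner is pressed, the corner diagonally across lifts by as much
- corner_3 (a point): the far-left corner's press point: on the plate's top face, 30 mm in from the far edge and 25 mm from the left edge. 
- corner_4 (a point): the far-right corner's press point: on the plate's top face, 30 mm in from the far edge and 25 mm from the right edge. 
- wedge_1: the near-left corner's loose wooden wedge shim, lying on a 10 mm pad, pointing in under the plate's left edge, in line (in y of the plate) with corner_1. 120 mm long (x), 36 wide, 3 thick at the nose (+x end), rising evenly to 22 at the square butt (-x end); 30 g. Origin: centre of its underside, 60 mm from nose and butt
- wedge_2: the near-right corner's loose wooden wedge shim, lying on a 10 mm pad, pointing in under the plate's right edge, in line (in y of the plate) with corner_2. Like wedge_1. Every wedge starts with its nose 56 mm in from the plate's edge, 64 mm of it sticking out, within 2 degrees of square to the edge; its underside is 10 mm above the bench
- wedge_3: the far-left corner's loose wooden wedge shim, lying on a 10 mm pad, pointing in under the plate's left edge, in line (in y of the plate) with corner_3. Like wedge_1. Over the spongy pad a wedge slides in about 31 mm at a few newtons, squeezing the pad down by 5 mm in all; then it is snug and the push climbs
- wedge_4: the far-right corner's loose wooden wedge shim, lying on a 10 mm pad, pointing in under the plate's right edge, in line (in y of the plate) with corner_4. Like wedge_1. Pushed with more than about 8 N a snug wedge jacks the plate up (1 mm for each 6 mm of travel) or shoves it along; the wedges over sound pads are snug from the start
- screwdriver: bystander: a screwdriver 190 mm long lying on the bench between plate and robot; origin on the bench under its middle, x along it
- offcut: bystander: a beech offcut 150 x 40 x 24 mm lying between plate and robot; origin: centre of its underside, x along it
- glue: bystander: an upright glue bottle, 60 mm across and 150 mm high, beyond the plate; origin: centre of its foot
- mallet: bystander: a wooden mallet lying beyond the plate, head 66 x 120 x 64 mm, handle 22 mm thick reaching 215 mm from the head's centre along its -x; origin under the centre of the head
Mind the look-alikes: they are no part of the job. Leave any blue or white look-alike of the wedge_2 alone.

How it is judged:
By the outcome, as a careful person would: the job done as asked, in the order asked, and still so for the second after the job is handed in, with the robot touching nothing.
It also fails if it takes over 64 s, if anything falls off the work surface, if the arm or the gripper's body presses on something with over 40 N, if the wrist force passes 120 N, or if a joint passes its speed limit or range.

ROBOT

A 6-joint arm with a two-finger parallel gripper is mounted at the origin on the work surface. World frame = base frame: x ahead of the robot, y to its left, z up, the work surface at z = 0. Lengths are in m, angles in rad, forces in N, time in s.
With the tool pointing down it reaches from about 0.3 to 0.875 m from the base axis. Payload 4.2 kg.
Tool frame: the origin (TCP) lies at the very end of the fingers, on their centre line; the grasp point (between the pads) lies grip_depth behind it (grip_depth is the distance from the TCP to the grasp point, in m); z points along the fingers, x is the direction in which the jaws open and shut, and the axes are right-handed (so a half turn about z gives the same grasp; the last joint's range is limited). The gripper opens to 85 mm and grips with 20 to 120 N. Pads are 22 mm wide; open, the fingers measure 114 mm over their backs; the gripper's body (76 mm by 85 mm) begins 54 mm behind the grasp point. The pads swing forward as they close: fully open they stand 13 mm farther back than shut.
Start: joints at [1.263, 0.32, 1.565, -0, 1.257, -0.02], TCP at [0.163, 0.551, 0.231] pointing down, gripper open.
Joint ranges: [-3.11, 3.11], [-0.84, 2.01], [0.21, 2.61], [-1.34, 4.49], [0.05, 2.63], [-2.56, 2.56]. Speed limits (rad/s): [2.57, 2.57, 3.14, 3.14, 3.14, 3.14].

INTERFACE

Orientations are given as [roll, pitch, yaw] about the fixed x, y, z axes, in that order (R = Rz(yaw) Ry(pitch) Rx(roll)).
In Python, from workcell import state, grab_frame, finish_job, grip_depth gives the robot as it stands.
- The arm moves only by the tool move_arm, never from a script. Its arguments are lists of equal length, an entry for each row: "xyz": the shift along the tool's x, y, z in units of 25 mm (1.0 is 25 mm), a list of three; "twist": the turn about the tool's z in units of 6 degrees (1.0 is 6 degrees). A call has 1 to 5 rows; each row is the pose to reach, as a shift and turn from the pose commanded when the call began, along the tool's axes at that moment; what a row does not reach only later rows make up. A row lasts 1/10 s, in which the tool goes at most 50 mm and 8.59 degrees, less where a joint would pass 70% of its speed; a pose out of reach is approached as far as the arm can. A call with a gripper value outside its range is refused whole. "gripper" is the opening in per cent of the stroke, from 0 (shut) to 100 (fully open), set as the call begins (left out, the last holds). The fingers move at their own pace and stop on an object; "newtons" is the grip in N (left out, the last holds). Time passes only in rows, so rows that repeat a pose let the fingers close. It gives the time, the measured TCP pose, the force and the opening at its end, in the units of the state.
- state(): the state, without advancing time (a new reading comes with each control period).
- grab_frame(name): name is "scene" or "top" or "wrist"; returns a dict with "pixels" (480x640x3 uint8, red, green, blue), "fx", "fy", "cx", "cy" (pixels), "D" ([k1, k2, p1, p2, k3] as OpenCV has them; the pictures are not rectified), "xyz" and "rotation" of the camera in the world. Camera axes: x right, y down, z forward; pixel columns grow to the right and rows downward; lengths in m; the calibration is good to about 2 mm. A picture is of the moment at which its call begins. There is no depth.
- finish_job(): hands the job in, once; it reports no verdict.
The state is a dict: "time": time; "joints": joint angles; "joint_velocities": joint speeds; "joint_torque": joint torques, N m; "ee_pos": TCP position; "tcp_rot": TCP orientation; "contact_force": force on the tool from outside, world axes, zero at the start; "moment": the same for the moment, N m; "opening": opening from 0.0 (shut) to 1.0 (fully open).
Only numpy, scipy, OpenCV 4.12 (cv2) and the standard library are available. Lean on these libraries where they do the work, as an engineer would, in place of code of your own. Each camera call takes 0.05 s, during which the arm holds its last target. There are 200 camera calls.

## Working session

There is one attempt and no reset: what is moved stays moved. The work goes in short steps, Python scripts to look and compute and a tool call to move; the robot and the scene stay as the last step left them, time stands still between calls to the robot, and variables do not carry over. Pictures are saved under pics/ and viewed, about 8 in all and at most 12, crops included, and the job is handed in when it is done.

Besides the shell and the picture viewer there is one more tool, called after "Call:" as a command line: name --pt "numbers of a row" for each row, then --argument value for the rest. move_arm: Moves the arm, as the interface text tells. Its arguments: {"type":"object","properties":{"xyz":{"type":"array"},"twist":{"type":"array"},"gripper":{"type":"number"},"newtons":{"type":"number"}},"required":["xyz","twist"]}

```bash
mkdir -p pics; ls
cat > h.py <<'E'
import numpy as np, cv2
from workcell import state, grab_frame, finish_job, grip_depth
def save(f,n): cv2.imwrite(f'pics/{n}.png', f['pixels'][:,:,::-1])
def cam(f): return np.array([[f['fx'],0,f['cx']],[0,f['fy'],f['cy']],[0,0,1.]]), np.array(f['D'],float), np.array(f['xyz'],float), np.array(f['rotation'],float)
def ray(f,uv,z):
    K,D,c,R=cam(f); p=cv2.undistortPoints(np.array(uv,float).reshape(-1,1,2),K,D).reshape(-1,2)
    d=np.c_[p,np.ones(len(p))]@R.T
    return c+d*((z-c[2])/d[:,2])[:,None]
def proj(f,P):
    K,D,c,R=cam(f); rv=cv2.Rodrigues(R.T)[0]
    return cv2.projectPoints(np.array(P,float).reshape(-1,1,3),rv,-R.T@c,K,D)[0].reshape(-1,2)
E
python3 - <<'E'
from h import *
s=state(); print(s, grip_depth)
for n in('top','scene'):
    f=grab_frame(n); save(f,n+'1'); print(n,f['xyz'],f['rotation'],f['fx'])
    import pickle; pickle.dump(f,open(n+'1.pkl','wb'))
E
```

```text
pics
{'time': 0.0, 'joints': array([ 1.26298972e+00,  3.20299289e-01,  1.56568696e+00,  6.90857738e-06,
        1.25741473e+00, -2.00063614e-02]), 'joint_velocities': array([-0.00203664, -0.00034138,  0.00096316, -0.00011232, -0.00106789,
        0.00149452]), 'joint_torque': array([ 4.34069216e-05, -4.15526354e+01, -2.34158760e+01,  5.06346726e-05,
        8.25346971e-03,  2.33625684e-06]), 'ee_pos': array([0.16306352, 0.55088691, 0.23047495]), 'tcp_rot': array([-3.14154991e+00,  1.80783562e-03,  1.28299398e+00]), 'contact_force': array([0.67765719, 0.46568893, 0.28481864]), 'moment': array([ 0.01783945, -0.01163845,  0.00712762]), 'opening': 1.0040756591651097} 0.0187
top [ 0.22954586 -0.04152001  1.39599142] [-2.95252682 -0.01916359 -1.55638834] 559.7765661029454
scene [1.42688425 0.29494523 0.89622204] [-2.28359099 -0.01225005  1.92982756] 614.8503966015941
```

```bash
sed -i "s/np.array(f\['rotation'\],float)$/Rotation.from_euler('xyz',f['rotation']).as_matrix()/; 1a from scipy.spatial.transform import Rotation" h.py; grep -n Rotation h.py
```

```text
2:from scipy.spatial.transform import Rotation
5:def cam(f): return np.array([[f['fx'],0,f['cx']],[0,f['fy'],f['cy']],[0,0,1.]]), np.array(f['D'],float), np.array(f['xyz'],float), Rotation.from_euler('xyz',f['rotation']).as_matrix()
```

View pics/top1.png

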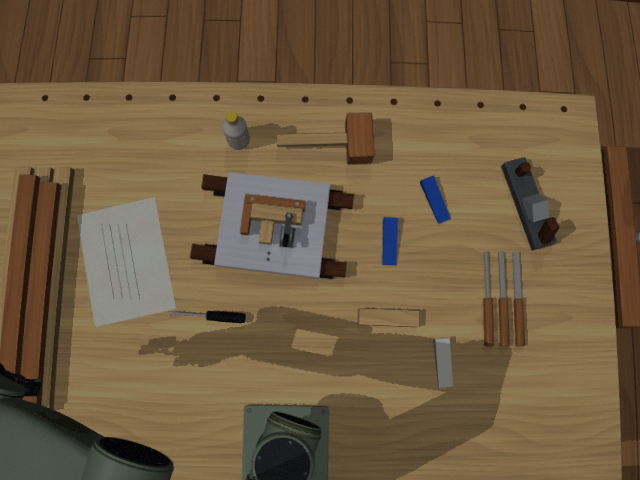

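View pics/scene1.png

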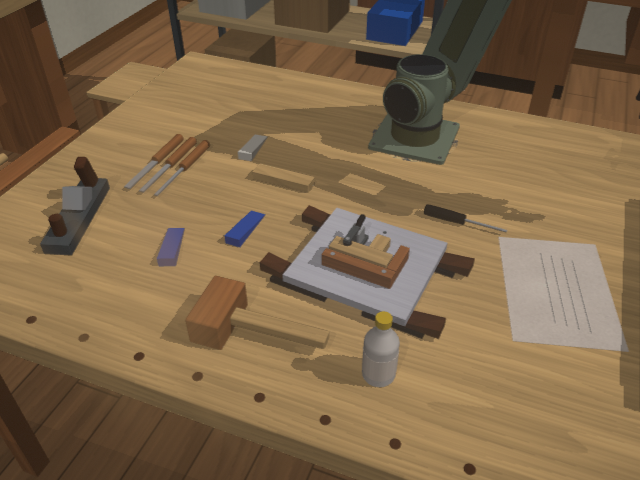

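The top view shows the plate with corners at about (228,173), (331,184), (321,279) and (215,265). Dark wedges stick out left and right, the screwdriver is at (210,316), and the blue and white look-alikes are to the right. Next I'll measure the plate and wedges.

```bash
cat > m.py <<'E'
from h import *
import pickle
f=pickle.load(open('top1.pkl','rb')); im=f['pixels']
hsv=cv2.cvtColor(im,cv2.COLOR_RGB2HSV)
m=((hsv[...,1]<60)&(hsv[...,2]>110)).astype(np.uint8); r=np.zeros_like(m); r[165:290,205:340]=1; m*=r
c=max(cv2.findContours(cv2.morphologyEx(m,cv2.MORPH_OPEN,np.ones((3,3))),0,2)[0],key=cv2.contourArea)
h=cv2.convexHull(c).reshape(-1,2)
W=ray(f,h,0.04)[:,:2].astype(np.float32)
(cx,cy),sz,a=cv2.minAreaRect(W); print('plate',cx,cy,sz,a)
d=((hsv[...,2]<75)).astype(np.uint8); r[:]=0; r[165:290,185:365]=1; d*=r
for c in cv2.findContours(d,0,2)[0]:
    if cv2.contourArea(c)>60:
        print('dark',cv2.boundingRect(c),np.round(ray(f,cv2.boxPoints(cv2.minAreaRect(c)),0.03)[:,:2],3).tolist())
bx=cv2.boxPoints(((cx,cy),sz,a)); print(bx)
E
python3 m.py
```

```text
plate 0.5453625321388245 0.040314361453056335 (0.26065537333488464, 0.24057543277740479) 84.01424407958984
dark (320, 257, 27, 22) [[0.413, -0.078], [0.464, -0.083], [0.458, -0.146], [0.407, -0.14]]
dark (190, 244, 27, 21) [[0.448, 0.245], [0.498, 0.24], [0.491, 0.179], [0.44, 0.184]]
dark (271, 214, 31, 34) [[0.555, 0.045], [0.581, -0.019], [0.504, -0.048], [0.479, 0.016]]
dark (328, 189, 26, 22) [[0.586, -0.096], [0.64, -0.101], [0.635, -0.163], [0.581, -0.157]]
dark (202, 174, 25, 23) [[0.623, 0.225], [0.674, 0.222], [0.666, 0.162], [0.615, 0.166]]
[[ 0.41213992 -0.07675901]
 [ 0.65140367 -0.10184652]
 [ 0.6785852   0.15738773]
 [ 0.4393214   0.18247524]]
```

Call:
move_arm --pt "-2 2.5 0" --pt "-4 5 0" --pt "-6 7.5 0" --pt "-7 9 0" --pt "-8 10.5 0" --twist '[-0.5,-1,-1.5,-1.75,-1.75]' --gripper 0 --newtons 60

```text
time: 0.6
ee_pos: [0.3097, 0.3466, 0.2311]
tcp_rot: [-3.141, 0.0, 1.467]
contact_force: [2.1, 0.4, -0.4]
opening: 0.143
```

```bash
cat > to.py <<'E'
from h import *
import sys
# plate frame: centre, yaw -6deg ; target local x,y (mm), z mm -> tool units
def go(lx,ly,z):
    a=np.radians(-6); ex=np.array([np.cos(a),np.sin(a)]); ey=np.array([-ex[1],ex[0]])
    t=np.r_[np.array([.5454,.0403])+ex*lx/1e3+ey*ly/1e3, z/1e3]
    s=state(); R=Rotation.from_euler('xyz',s['tcp_rot']).as_matrix()
    d=s['ee_pos']-np.r_[.5454,.0403,0]
    print('t',round(s['time'],2),'local',np.round([1e3*d[:2]@ex,1e3*d[:2]@ey,1e3*d[2]],1),'F',np.round(s['contact_force'],1),'open',round(s['opening'],2),'yaw',np.round(np.degrees(s['tcp_rot']),2))
    print('units',np.round((t-s['ee_pos'])@R/.025,2))
go(*map(float,sys.argv[1:4]))
E
python3 to.py -90 105 120
```

```text
t 0.6 local [-266.4  280.   231.1] F [ 2.1  0.4 -0.4] open 0.14 yaw [-1.7999e+02  2.0000e-02  8.4080e+01]
units [-7.01  7.05  4.44]
```

Call:
move_arm --pt "-1.4 1.4 0" --pt "-2.8 2.8 0" --pt "-4.2 4.2 0" --pt "-5.6 5.6 0" --pt "-7 7 2" --twist '[0,0,0,0,0]'

```text
time: 1.1
ee_pos: [0.4606, 0.1659, 0.1991]
tcp_rot: [3.131, -0.004, 1.465]
contact_force: [0.6, 1.2, -0.4]
opening: 0.002
```

```bash
python3 to.py -90 105 50
```

```text
t 1.1 local [-97.5 116.1 199.1] F [ 0.6  1.2 -0.4] open 0.0 yaw [179.42  -0.24  83.91]
units [-0.47  0.24  5.97]
```

Call:
move_arm --pt "0 0 1.5" --pt "0 0 3" --pt "0 0 4" --pt "0 0 4" --pt "0 0 4" --twist '[0,0,0,0,0]'

```text
time: 1.6
ee_pos: [0.4562, 0.1674, 0.096]
tcp_rot: [-3.141, 0.0, 1.466]
contact_force: [-0.8, -0.6, -0.2]
opening: 0.004
```

```bash
python3 to.py -90 105 45
```

```text
t 1.6 local [-102.   117.1   96. ] F [-0.8 -0.6 -0.2] open 0.0 yaw [-179.98    0.     84.01]
units [-0.48  0.48  2.04]
```

Call:
move_arm --pt "-0.48 0.48 0.8" --pt "-0.48 0.48 1.6" --pt "-0.48 0.48 2.08" --pt "-0.48 0.48 2.08" --pt "-0.48 0.48 2.08" --twist '[0,0,0,0,0]'

```text
time: 2.1
ee_pos: [0.4678, 0.1547, 0.0453]
tcp_rot: [3.139, -0.001, 1.467]
contact_force: [0.5, -0.1, 0.7]
opening: -0.003
```

Call:
move_arm --pt "0 0 0.08" --pt "0 0 0.14" --pt "0 0 0.18" --pt "0 0 0.18" --pt "0 0 0.18" --twist '[0,0,0,0,0]'

```text
time: 2.6
ee_pos: [0.467, 0.1543, 0.0397]
tcp_rot: [3.141, -0.0, 1.466]
contact_force: [-0.4, -0.0, 3.0]
opening: 0.005
```

Call:
move_arm --pt "0 0 0.02" --pt "0 0 0.04" --pt "0 0 0.04" --pt "0 0 0.04" --pt "0 0 0.04" --twist '[0,0,0,0,0]'

```text
time: 3.1
ee_pos: [0.467, 0.1543, 0.0396]
tcp_rot: [3.141, -0.001, 1.466]
contact_force: [-2.4, -0.5, 11.3]
opening: 0.001
```

Corner 1 is firm: 11 N at z 39.6 mm. Moving to corner 3.

Call:
move_arm --pt "0 0 -1.2" --pt "0 1.8 -1.4" --pt "0 3.6 -1.4" --pt "0 5.4 -1.4" --pt "0 7.2 -1.4" --twist '[0,0,0,0,0]'

```text
time: 3.6
ee_pos: [0.6472, 0.135, 0.0732]
tcp_rot: [-3.141, -0.0, 1.466]
contact_force: [0.3, 0.8, 0.0]
opening: -0.002
```

Call:
move_arm --pt "0 0 0" --pt "0 0 0.4" --pt "0 0 0.8" --pt "0 0 1.1" --pt "0 0 1.1" --twist '[0,0,0,0,0]'

```text
time: 4.1
ee_pos: [0.6434, 0.1354, 0.044]
tcp_rot: [-3.138, 0.001, 1.467]
contact_force: [0.7, 0.5, 0.6]
opening: 0.001
```

```bash
python3 to.py 90 105 40
```

```text
t 4.1 local [ 87.6 104.8  44. ] F [0.7 0.5 0.6] open 0.0 yaw [-1.7977e+02  6.0000e-02  8.4050e+01]
units [0.01 0.1  0.16]
```

Call:
move_arm --pt "0 0.08 0.06" --pt "0 0.08 0.12" --pt "0 0.08 0.18" --pt "0 0.08 0.2" --pt "0 0.08 0.2" --twist '[0,0,0,0,0]'

```text
time: 4.6
ee_pos: [0.6477, 0.1352, 0.0409]
tcp_rot: [3.141, -0.0, 1.466]
contact_force: [0.4, 0.7, -0.5]
opening: 0.001
```

Call:
move_arm --pt "0 0 0.02" --pt "0 0 0.03" --pt "0 0 0.03" --pt "0 0 0.03" --pt "0 0 0.03" --twist '[0,0,0,0,0]'

```text
time: 5.1
ee_pos: [0.6477, 0.1352, 0.04]
tcp_rot: [3.142, -0.0, 1.466]
contact_force: [0.0, 0.1, 0.0]
opening: 0.001
```

Call:
move_arm --pt "0 0 0.02" --pt "0 0 0.04" --pt "0 0 0.05" --pt "0 0 0.05" --pt "0 0 0.05" --twist '[0,0,0,0,0]'

```text
time: 5.6
ee_pos: [0.6478, 0.1352, 0.0399]
tcp_rot: [3.141, -0.0, 1.466]
contact_force: [-1.9, -0.1, 6.3]
opening: -0.001
```

Call:
move_arm --pt "0 0 -1.2" --pt "-1.9 0 -2.4" --pt "-3.8 0 -2.4" --pt "-5.7 0 -2.4" --pt "-7.5 0 -2.4" --twist '[0,0,0,0,0]'

```text
time: 6.1
ee_pos: [0.6278, -0.0533, 0.0992]
tcp_rot: [3.141, 0.0, 1.466]
contact_force: [0.7, -0.1, -1.0]
opening: -0.005
```

Call:
move_arm --pt "-0.9 0 0" --pt "-0.9 0 0.6" --pt "-0.9 0 1.2" --pt "-0.9 0 2" --pt "-0.9 0 2" --twist '[0,0,0,0,0]'

```text
time: 6.6
ee_pos: [0.6237, -0.0736, 0.0461]
tcp_rot: [-3.136, -0.0, 1.466]
contact_force: [-1.3, 0.4, 0.4]
opening: 0.0
```

```bash
python3 to.py 90 -105 40
```

```text
t 6.6 local [  89.7 -105.1   46.1] F [-1.3  0.4  0.4] open 0.0 yaw [-1.7967e+02 -2.0000e-02  8.4000e+01]
units [0.   0.01 0.24]
```

Call:
move_arm --pt "0 0 0.06" --pt "0 0 0.12" --pt "0 0 0.18" --pt "0 0 0.24" --pt "0 0 0.24" --twist '[0,0,0,0,0]'

```text
time: 7.1
ee_pos: [0.6258, -0.0737, 0.043]
tcp_rot: [3.141, -0.0, 1.466]
contact_force: [0.0, -0.1, 0.2]
opening: 0.003
```

Call:
move_arm --pt "0 0 0.02" --pt "0 0 0.04" --pt "0 0 0.06" --pt "0 0 0.06" --pt "0 0 0.06" --twist '[0,0,0,0,0]'

```text
time: 7.6
ee_pos: [0.6258, -0.0737, 0.0412]
tcp_rot: [-3.142, -0.0, 1.466]
contact_force: [0.6, 0.6, -0.1]
opening: 0.001
```

Call:
move_arm --pt "0 0 0.03" --pt "0 0 0.06" --pt "0 0 0.08" --pt "0 0 0.08" --pt "0 0 0.08" --twist '[0,0,0,0,0]'

```text
time: 8.1
ee_pos: [0.6258, -0.0737, 0.0397]
tcp_rot: [3.141, -0.0, 1.466]
contact_force: [-0.7, -0.4, 5.4]
opening: -0.002
```

Call:
move_arm --pt "0 0 -1.2" --pt "0 -1.8 -1.4" --pt "0 -3.6 -1.4" --pt "0 -5.4 -1.4" --pt "0 -7.2 -1.4" --twist '[0,0,0,0,0]'

```text
time: 8.6
ee_pos: [0.4449, -0.0547, 0.074]
tcp_rot: [3.141, -0.0, 1.466]
contact_force: [0.9, 0.9, 0.5]
opening: 0.002
```

Call:
move_arm --pt "0 0 0" --pt "0 0 0.4" --pt "0 0 0.8" --pt "0 0 1.2" --pt "0 0 1.2" --twist '[0,0,0,0,0]'

```text
time: 9.1
ee_pos: [0.4465, -0.0548, 0.0423]
tcp_rot: [-3.138, -0.0, 1.466]
contact_force: [0.8, -0.8, -0.0]
opening: -0.001
```

```bash
python3 to.py -90 -105 40
```

```text
t 9.1 local [ -88.5 -105.    42.3] F [ 0.8 -0.8 -0. ] open -0.0 yaw [-1.798e+02 -1.000e-02  8.401e+01]
units [-0.   -0.06  0.09]
```

Call:
move_arm --pt "0 0 0.04" --pt "0 0 0.08" --pt "0 0 0.12" --pt "0 0 0.12" --pt "0 0 0.12" --twist '[0,0,0,0,0]'

```text
time: 9.6
ee_pos: [0.4469, -0.0549, 0.0415]
tcp_rot: [3.141, -0.0, 1.466]
contact_force: [0.6, 0.2, -0.1]
opening: 0.003
```

Call:
move_arm --pt "0 0 0.03" --pt "0 0 0.06" --pt "0 0 0.08" --pt "0 0 0.08" --pt "0 0 0.08" --twist '[0,0,0,0,0]'

```text
time: 10.1
ee_pos: [0.4468, -0.0549, 0.0394]
tcp_rot: [3.141, -0.0, 1.466]
contact_force: [-0.3, 0.6, 1.5]
opening: 0.0
```

Call:
move_arm --pt "0 0 0.04" --pt "0 0 0.08" --pt "0 0 0.1" --pt "0 0 0.1" --pt "0 0 0.1" --twist '[0,0,0,0,0]'

```text
time: 10.6
ee_pos: [0.4465, -0.055, 0.0369]
tcp_rot: [-3.141, 0.0, 1.466]
contact_force: [-2.3, -1.0, 5.2]
opening: -0.0
```

Call:
move_arm --pt "0 0 0.02" --pt "0 0 0.04" --pt "0 0 0.05" --pt "0 0 0.05" --pt "0 0 0.05" --twist '[0,0,0,0,0]'

```text
time: 11.1
ee_pos: [0.4464, -0.0551, 0.0357]
tcp_rot: [-3.141, 0.0, 1.466]
contact_force: [-2.7, -1.1, 5.9]
opening: -0.001
```

Corner 2 (near-right) gives: it sank about 4.3 mm at 6 N. Moving behind the butt of wedge_2.

Call:
move_arm --pt "0 -0.05 -0.8" --pt "-1 -0.05 -1.8" --pt "-2.7 -0.05 -1.8" --pt "-4.2 -0.05 -1.8" --pt "-5 -0.05 -1.8" --twist '[0,0,0,0,0]'

```text
time: 11.6
ee_pos: [0.4326, -0.1814, 0.0806]
tcp_rot: [3.14, 0.001, 1.465]
contact_force: [-0.9, 1.0, 0.3]
opening: 0.001
```

Call:
move_arm --pt "0 0 0" --pt "0 0 0" --pt "0 0 0" --pt "0 0 0.4" --pt "0 0 0.4" --twist '[0,0,0,0,0]'

```text
time: 12.1
ee_pos: [0.4316, -0.1779, 0.0692]
tcp_rot: [-3.139, -0.001, 1.468]
contact_force: [-0.1, -0.8, 1.2]
opening: -0.002
```

```bash
python3 to.py -90 -230 17
python3 - <<'E'
from h import *
f=grab_frame('wrist'); save(f,'w1')
E
```

```text
t 12.1 local [ -90.4 -228.9   69.2] F [-0.1 -0.8  1.2] open -0.0 yaw [-1.7984e+02 -6.0000e-02  8.4090e+01]
units [-0.05  0.02  2.09]
```

View pics/w1.png

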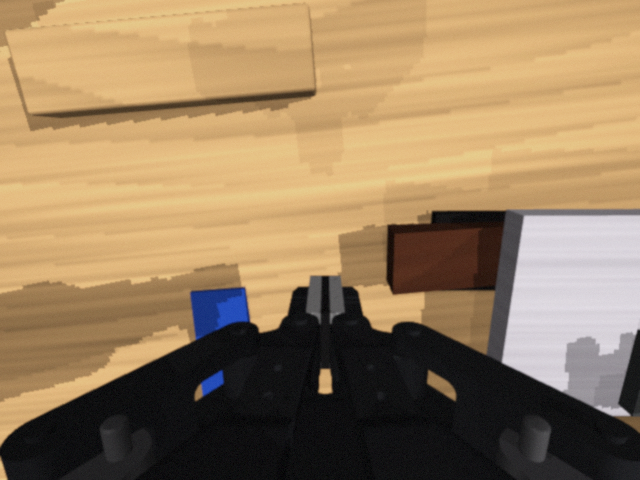

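Run:
```python
from h import *
f=grab_frame('wrist')
a=np.radians(-6); ex=np.array([np.cos(a),np.sin(a)]); ey=np.array([-ex[1],ex[0]])
for z,uv in((.032,[[393,230],[397,292],[500,226],[495,290]]),(.04,[[521,211]]),(.02,[[192,291],[248,289],[249,320]])):
    P=ray(f,uv,z)[:,:2]-[.5454,.0403]; print(z,np.round(1e3*np.c_[P@ex,P@ey],1).tolist())
```

```text
0.032 [[-110.4, -190.8], [-73.9, -186.6], [-112.7, -133.2], [-75.2, -130.9]]
0.04 [[-122.5, -127.7]]
0.02 [[-69.0, -308.2], [-70.3, -274.2], [-49.5, -274.7]]
```

The wrist view shows the wedge_2 butt at (390,225–293), lined up with the fingers. The blue block at (192–248,290) is clear of them. Descending.

Call:
move_arm --pt "0 0 0.8" --pt "0 0 1.5" --pt "0 0 2" --pt "0 0 2" --pt "0 0 2" --twist '[0,0,0,0,0]'

```text
time: 12.7
ee_pos: [0.4327, -0.179, 0.0207]
tcp_rot: [3.142, -0.0, 1.467]
contact_force: [-0.7, -0.6, -0.0]
opening: 0.0
```

Call:
move_arm --pt "0.2 0 0" --pt "0.4 0 0" --pt "0.6 0 0" --pt "0.6 0 0" --pt "0.6 0 0" --twist '[0,0,0,0,0]'

```text
time: 13.2
ee_pos: [0.4341, -0.164, 0.0207]
tcp_rot: [3.141, 0.0, 1.467]
contact_force: [0.4, -1.3, 0.3]
opening: 0.005
```

```bash
python3 to.py -91 -205 17
```

```text
t 13.2 local [ -89.3 -214.8   20.7] F [ 0.4 -1.3  0.3] open 0.0 yaw [179.98   0.    84.04]
units [ 0.39 -0.07  0.15]
```

Call:
move_arm --pt "0.08 0 0" --pt "0.16 -0.04 0" --pt "0.24 -0.04 0" --pt "0.3 -0.04 0" --pt "0.3 -0.04 0" --twist '[0,0,0,0,0]'

```text
time: 13.7
ee_pos: [0.4338, -0.1564, 0.0205]
tcp_rot: [-3.142, -0.0, 1.466]
contact_force: [-0.4, 0.0, 0.2]
opening: 0.003
```

Call:
move_arm --pt "0.08 0 0" --pt "0.16 0 0" --pt "0.24 0 0" --pt "0.3 0 0" --pt "0.3 0 0" --twist '[0,0,0,0,0]'

```text
time: 14.2
ee_pos: [0.4347, -0.149, 0.0205]
tcp_rot: [3.141, -0.0, 1.467]
contact_force: [0.4, -1.0, -0.7]
opening: 0.001
```

```bash
python3 to.py -91 -205 17
```

```text
t 14.2 local [ -90.3 -199.9   20.5] F [ 0.4 -1.  -0.7] open 0.0 yaw [179.99  -0.    84.03]
units [-0.21 -0.03  0.14]
```

Call:
move_arm --pt "0.05 0 0" --pt "0.1 0 0" --pt "0.15 0 0" --pt "0.2 0 0" --pt "0.2 0 0" --twist '[0,0,0,0,0]'

```text
time: 14.7
ee_pos: [0.4351, -0.1441, 0.0205]
tcp_rot: [-3.142, -0.0, 1.466]
contact_force: [-0.3, -0.7, 0.1]
opening: 0.001
```

Call:
move_arm --pt "0.05 0 0" --pt "0.1 0 0" --pt "0.15 0 0" --pt "0.2 0 0" --pt "0.2 0 0" --twist '[0,0,0,0,0]'

```text
time: 15.2
ee_pos: [0.4356, -0.139, 0.0205]
tcp_rot: [-3.142, -0.0, 1.466]
contact_force: [0.4, -0.5, 0.3]
opening: 0.002
```

```bash
python3 to.py -91 -205 17;  python3 - <<'E'
from h import *
f=grab_frame('wrist'); save(f,'w2')
E
```

```text
t 15.2 local [ -90.4 -189.8   20.5] F [ 0.4 -0.5  0.3] open 0.0 yaw [-1.800e+02 -1.000e-02  8.402e+01]
units [-0.61 -0.02  0.14]
```

View pics/w2.png

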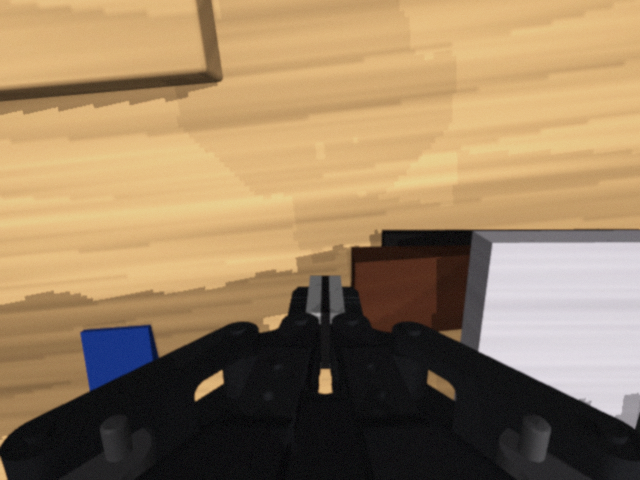

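The butt face at about (352,285) is next to the finger's back. I'll measure how far the wedge still sticks out.

```bash
cat > b.py <<'E'
from h import *
f=grab_frame('wrist'); im=f['pixels'].astype(int)
a=np.radians(-6); ex=np.array([np.cos(a),np.sin(a)]); ey=np.array([-ex[1],ex[0]])
# local x=-105 line of wedge top (z .032): walk along y, brown where r-b>20 & r<130
ys=np.arange(-205,-125,.5)
for lx in(-104,-100):
    P=np.array([np.r_[np.array([.5454,.0403])+ex*lx/1e3+ey*y/1e3,.032] for y in ys]); uv=np.round(proj(f,P)).astype(int)
    c=im[uv[:,1],uv[:,0]]; wood=(c[:,0]<130)&(c[:,0]-c[:,2]>18)
    print(lx,'brown y from',ys[wood][:1],'to',ys[wood][-1:],uv[0],uv[-1])
E
python3 b.py
```

```text
-104 brown y from [-194.5] to [-131.] [284 276] [479 276]
-100 brown y from [-195.] to [-131.] [285 285] [478 285]
```

Run:
```python
from h import *
f=grab_frame('wrist'); im=f['pixels']
print([(x,im[280,x].tolist()) for x in range(338,368,2)])
a=np.radians(-6); ex=np.array([np.cos(a),np.sin(a)]); ey=np.array([-ex[1],ex[0]])
for z,uv in((.032,[[352,280],[356,280]]),(.04,[[492,280],[488,280]])):
    P=ray(f,uv,z)[:,:2]-[.5454,.0403]; print(z,np.round(1e3*np.c_[P@ex,P@ey],1).tolist())
print(state()['contact_force'])
```

```text
[(338, [96, 96, 94]), (340, [111, 102, 95]), (342, [155, 123, 85]), (344, [162, 131, 87]), (346, [156, 123, 80]), (348, [156, 125, 82]), (350, [123, 96, 64]), (352, [40, 28, 18]), (354, [41, 24, 15]), (356, [74, 41, 27]), (358, [79, 43, 28]), (360, [80, 44, 28]), (362, [82, 44, 30]), (364, [81, 43, 28]), (366, [83, 46, 28])]
0.032 [[-102.3, -177.3], [-102.3, -175.7]]
0.04 [[-105.6, -124.1], [-105.6, -125.7]]
[ 0.1982476  -0.81858856 -0.22679742]
```

```bash
python3 - <<'E'
from h import *
import pickle
f=grab_frame('top'); pickle.dump(f,open('top2.pkl','wb'))
cv2.imwrite('pics/top2.png',cv2.resize(f['pixels'][160:300,180:380,::-1],None,fx=4,fy=4,interpolation=cv2.INTER_CUBIC))
E
sed 's/top1/top2/' m.py | python3 - | head -1
```

```text
plate 0.5449461340904236 0.04034969210624695 (0.26091495156288147, 0.24106000363826752) 84.11021423339844
```

View pics/top2.png

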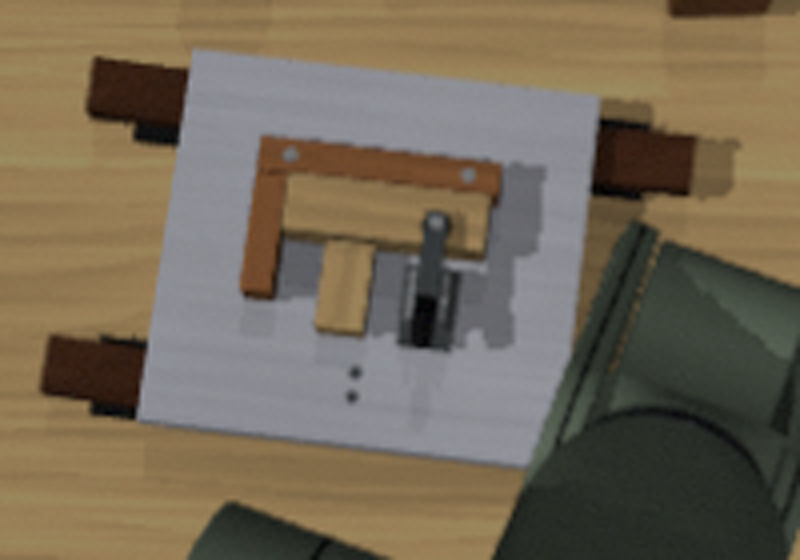

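The plate hasn't moved (same centre to within 0.5 mm) and the wedge has already started in easily. I'll keep pushing in small steps and watch the force.

Call:
move_arm --pt "0.08 0 0" --pt "0.16 0 0" --pt "0.24 0 0" --pt "0.32 0 0" --pt "0.32 0 0" --twist '[0,0,0,0,0]'

```text
time: 15.9
ee_pos: [0.4365, -0.131, 0.0205]
tcp_rot: [-3.142, -0.0, 1.467]
contact_force: [-0.0, -1.5, -0.1]
opening: 0.002
```

Call:
move_arm --pt "0.04 0 0" --pt "0.08 0 0" --pt "0.12 0 0" --pt "0.16 0 0" --pt "0.16 0 0" --twist '[0,0,0,0,0]'

```text
time: 16.4
ee_pos: [0.4369, -0.1272, 0.0205]
tcp_rot: [3.142, -0.0, 1.466]
contact_force: [-0.3, -1.2, -0.7]
opening: 0.004
```

```bash
python3 to.py -91 -169 20
```

```text
t 16.4 local [ -90.4 -177.9   20.5] F [-0.3 -1.2 -0.7] open 0.0 yaw [ 1.800e+02 -1.000e-02  8.402e+01]
units [ 0.36 -0.02  0.02]
```

Call:
move_arm --pt "0.04 0 0" --pt "0.08 0 0" --pt "0.12 0 0" --pt "0.16 0 0" --pt "0.16 0 0" --twist '[0,0,0,0,0]'

```text
time: 16.9
ee_pos: [0.4374, -0.123, 0.0206]
tcp_rot: [3.142, -0.001, 1.466]
contact_force: [-0.5, -0.4, 0.9]
opening: -0.003
```

Call:
move_arm --pt "0.02 0 0" --pt "0.04 0 0" --pt "0.06 0 0" --pt "0.08 0 0" --pt "0.08 0 0" --twist '[0,0,0,0,0]'

```text
time: 17.4
ee_pos: [0.4376, -0.1213, 0.0206]
tcp_rot: [3.141, -0.0, 1.466]
contact_force: [-0.2, -1.7, 2.4]
opening: 0.002
```

```bash
cat > e.py <<'E'
from h import *
f=grab_frame('wrist'); im=f['pixels'].astype(int); cv2.imwrite('pics/wl.png',f['pixels'][200:360,250:570,::-1].repeat(2,0).repeat(2,1))
a=np.radians(-6); ex=np.array([np.cos(a),np.sin(a)]); ey=np.array([-ex[1],ex[0]])
for r in(280,):
    R=im[r,:,0]; print([(x,R[x]) for x in range(338,372,2)],[(x,R[x]) for x in range(420,500,4)])
print(state()['contact_force'])
E
python3 e.py
```

```text
[(338, np.int64(88)), (340, np.int64(97)), (342, np.int64(132)), (344, np.int64(95)), (346, np.int64(31)), (348, np.int64(62)), (350, np.int64(71)), (352, np.int64(75)), (354, np.int64(72)), (356, np.int64(73)), (358, np.int64(78)), (360, np.int64(81)), (362, np.int64(80)), (364, np.int64(76)), (366, np.int64(79)), (368, np.int64(75)), (370, np.int64(79))] [(420, np.int64(49)), (424, np.int64(50)), (428, np.int64(70)), (432, np.int64(71)), (436, np.int64(70)), (440, np.int64(101)), (444, np.int64(209)), (448, np.int64(211)), (452, np.int64(210)), (456, np.int64(208)), (460, np.int64(209)), (464, np.int64(209)), (468, np.int64(207)), (472, np.int64(208)), (476, np.int64(209)), (480, np.int64(210)), (484, np.int64(209)), (488, np.int64(210)), (492, np.int64(207)), (496, np.int64(209))]
[ 0.17014541 -0.95428833  1.99719007]
```

View pics/wl.png

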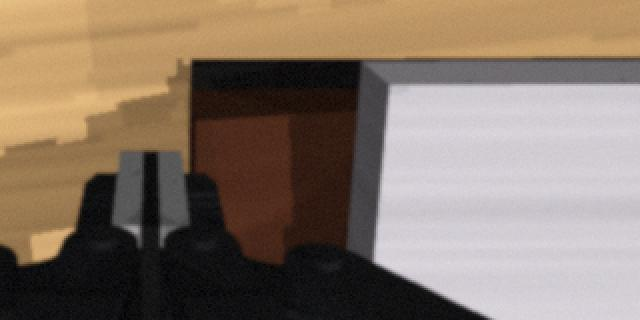

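Run:
```python
from h import *
a=np.radians(-6); ex=np.array([np.cos(a),np.sin(a)]); ey=np.array([-ex[1],ex[0]])
f=grab_frame('wrist'); c=np.array(f['xyz']); print('cam', c-state()['ee_pos'])
B=cv2.imread('pics/w2.png'); print('w2',[(x,B[280,x,2]) for x in range(464,500,3)])
for z,uv in((.032,[[348,280]]),(.032,[[346,280]]),(.04,[[442,280]])):
    P=ray(f,uv,z)[:,:2]-[.5454,.0403]; print(z,np.round(1e3*np.c_[P@ex,P@ey],1).tolist())
```

```text
cam [-0.06679457  0.00837094  0.14271148]
w2 [(464, np.uint8(45)), (467, np.uint8(63)), (470, np.uint8(75)), (473, np.uint8(76)), (476, np.uint8(75)), (479, np.uint8(75)), (482, np.uint8(73)), (485, np.uint8(73)), (488, np.uint8(196)), (491, np.uint8(217)), (494, np.uint8(221)), (497, np.uint8(217))]
0.032 [[-102.1, -161.1]]
0.032 [[-102.1, -161.9]]
0.04 [[-105.5, -125.4]]
```

Call:
move_arm --pt "0.02 0 0" --pt "0.04 0 0" --pt "0.06 0 0" --pt "0.06 0 0" --pt "0.06 0 0" --twist '[0,0,0,0,0]'

```text
time: 18.0
ee_pos: [0.4378, -0.1198, 0.0205]
tcp_rot: [3.141, -0.0, 1.466]
contact_force: [0.6, -1.3, 2.4]
opening: -0.002
```

Call:
move_arm --pt "0.02 0 0" --pt "0.04 0 0" --pt "0.06 0 0" --pt "0.06 0 0" --pt "0.06 0 0" --twist '[0,0,0,0,0]'

```text
time: 18.5
ee_pos: [0.4379, -0.1184, 0.0205]
tcp_rot: [3.142, -0.0, 1.466]
contact_force: [-0.3, -2.2, 3.0]
opening: 0.001
```

Call:
move_arm --pt "0.02 0 0" --pt "0.04 0 0" --pt "0.06 0 0" --pt "0.06 0 0" --pt "0.06 0 0" --twist '[0,0,0,0,0]'

```text
time: 19.0
ee_pos: [0.438, -0.1171, 0.0205]
tcp_rot: [3.141, 0.0, 1.467]
contact_force: [-0.6, -5.0, 3.2]
opening: -0.002
```

```bash
python3 e.py
```

```text
[(338, np.int64(85)), (340, np.int64(86)), (342, np.int64(75)), (344, np.int64(74)), (346, np.int64(71)), (348, np.int64(66)), (350, np.int64(75)), (352, np.int64(73)), (354, np.int64(74)), (356, np.int64(71)), (358, np.int64(78)), (360, np.int64(77)), (362, np.int64(79)), (364, np.int64(77)), (366, np.int64(79)), (368, np.int64(84)), (370, np.int64(80))] [(420, np.int64(68)), (424, np.int64(69)), (428, np.int64(72)), (432, np.int64(205)), (436, np.int64(208)), (440, np.int64(205)), (444, np.int64(207)), (448, np.int64(209)), (452, np.int64(206)), (456, np.int64(209)), (460, np.int64(206)), (464, np.int64(207)), (468, np.int64(209)), (472, np.int64(209)), (476, np.int64(208)), (480, np.int64(206)), (484, np.int64(208)), (488, np.int64(208)), (492, np.int64(207)), (496, np.int64(207))]
[-0.0414717  -5.29214655  3.34958484]
```

Call:
move_arm --pt "0.01 0 0" --pt "0.02 0 0" --pt "0.02 0 0" --pt "0.02 0 0" --twist '[0,0,0,0]'

```text
time: 19.45
ee_pos: [0.4381, -0.1168, 0.0205]
tcp_rot: [3.141, 0.001, 1.467]
contact_force: [-1.4, -5.8, 2.7]
opening: -0.004
```

The push has climbed to 5.8 N, so the wedge is snug. Backing off, then pressing corner 2 again.

Call:
move_arm --pt "-0.3 0 0" --pt "-0.8 0 0" --pt "-0.8 0 0" --pt "-0.8 0 -1.5" --pt "-0.8 0 -2.4" --twist '[0,0,0,0,0]'

```text
time: 19.95
ee_pos: [0.4359, -0.1364, 0.0814]
tcp_rot: [-3.141, -0.001, 1.465]
contact_force: [0.2, -1.1, -0.0]
opening: 0.001
```

Call:
move_arm --pt "0 0 0" --pt "1.3 0 0" --pt "2.6 0 0" --pt "3.3 0 0" --pt "3.3 0 0" --twist '[0,0,0,0,0]'

```text
time: 20.45
ee_pos: [0.4437, -0.0525, 0.0794]
tcp_rot: [-3.139, -0.001, 1.469]
contact_force: [0.1, -1.1, 0.3]
opening: -0.0
```

```bash
python3 to.py -90 -105 44; sed 's/pics\/wl/pics\/wl2/' e.py >/dev/null
```

```text
t 20.45 local [ -91.5 -102.9   79.4] F [ 0.1 -1.1  0.3] open -0.0 yaw [-1.7986e+02 -4.0000e-02  8.4150e+01]
units [-0.08  0.06  1.42]
```

Call:
move_arm --pt "0 0 0.6" --pt "0 0 1.1" --pt "0 0 1.4" --pt "0 0 1.4" --pt "0 0 1.4" --twist '[0,0,0,0,0]'

```text
time: 20.95
ee_pos: [0.4445, -0.0546, 0.0454]
tcp_rot: [-3.141, -0.0, 1.466]
contact_force: [-0.0, 0.5, -0.9]
opening: 0.001
```

Call:
move_arm --pt "0 0 0.04" --pt "0 0 0.08" --pt "0 0 0.12" --pt "0 0 0.12" --pt "0 0 0.12" --twist '[0,0,0,0,0]'

```text
time: 21.45
ee_pos: [0.4446, -0.0542, 0.0426]
tcp_rot: [3.141, -0.0, 1.466]
contact_force: [0.4, -0.0, -0.7]
opening: 0.001
```

Call:
move_arm --pt "0 0 0.04" --pt "0 0 0.08" --pt "0 0 0.12" --pt "0 0 0.12" --pt "0 0 0.12" --twist '[0,0,0,0,0]'

```text
time: 21.95
ee_pos: [0.4446, -0.0541, 0.0396]
tcp_rot: [3.142, -0.0, 1.466]
contact_force: [-0.7, 0.4, 2.5]
opening: 0.0
```

Call:
move_arm --pt "0 0 0.02" --pt "0 0 0.03" --pt "0 0 0.03" --pt "0 0 0.03" --pt "0 0 0.03" --twist '[0,0,0,0,0]'

```text
time: 22.45
ee_pos: [0.4446, -0.0542, 0.0395]
tcp_rot: [3.141, -0.0, 1.466]
contact_force: [-1.3, 0.2, 9.6]
opening: 0.0
```

Corner 2 now stands firm: 9.6 N at z 39.5 mm, the same height as the other corners. Lifting clear for a final look.

Call:
move_arm --pt "0 0 -1" --pt "0 0 -2.5" --pt "0 0 -4" --pt "0 0 -5.5" --pt "0 0 -6.5" --twist '[0,0,0,0,0]'

```text
time: 22.95
ee_pos: [0.4453, -0.0543, 0.2038]
tcp_rot: [3.138, 0.0, 1.466]
contact_force: [0.3, -0.2, -0.5]
opening: 0.005
```

Call:
move_arm --pt "-1.5 -1 0" --pt "-3 -2 0" --pt "-4.5 -2.5 0" --pt "-6 -3 0" --pt "-7.5 -3 0" --twist '[0,0,0,0,0]'

```text
time: 23.45
ee_pos: [0.3485, -0.2336, 0.2012]
tcp_rot: [-3.141, -0.0, 1.466]
contact_force: [0.3, 0.5, 0.2]
opening: 0.002
```

Call:
move_arm --pt "-1.5 0 0" --pt "-3 0 0" --pt "-3 0 0" --pt "-3 0 0" --pt "-3 0 0" --twist '[0,0,0,0,0]'

```text
time: 23.95
ee_pos: [0.3424, -0.3064, 0.2009]
tcp_rot: [-3.141, -0.001, 1.467]
contact_force: [-0.6, 0.0, -0.5]
opening: 0.002
```

```bash
python3 - <<'E'
from h import *
import pickle
f=grab_frame('top'); pickle.dump(f,open('top3.pkl','wb')); save(f,'top3')
print(state()['contact_force'],state()['ee_pos'])
E
sed 's/top1/top3/' m.py | python3 -
```

```text
[-0.28126157 -0.67472122 -0.89029558] [ 0.34250701 -0.30630224  0.20104606]
plate 0.5450618267059326 0.040349870920181274 (0.260827898979187, 0.24087314307689667) 84.09845733642578
dark (320, 258, 15, 21) [[0.413, -0.078], [0.463, -0.082], [0.461, -0.115], [0.41, -0.111]]
dark (190, 244, 27, 21) [[0.448, 0.245], [0.499, 0.24], [0.49, 0.179], [0.44, 0.184]]
dark (280, 214, 22, 34) [[0.493, 0.027], [0.575, 0.006], [0.564, -0.034], [0.482, -0.013]]
dark (328, 189, 26, 22) [[0.587, -0.095], [0.64, -0.101], [0.633, -0.163], [0.581, -0.157]]
dark (202, 175, 25, 22) [[0.622, 0.225], [0.673, 0.222], [0.666, 0.162], [0.615, 0.166]]
[[ 0.41185448 -0.07698968]
 [ 0.651451   -0.1017561 ]
 [ 0.67826915  0.15768942]
 [ 0.43867266  0.18245584]]
```

View pics/top3.png

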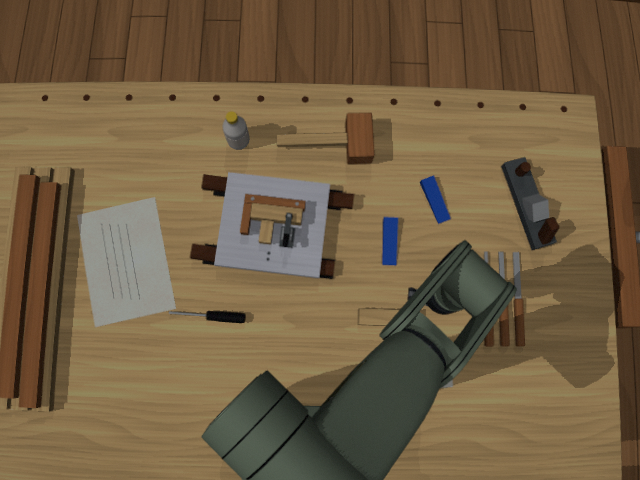

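The wedge_2 butt has moved from column 347 to 335 and now sticks out about 33 mm, so it went in about 30 mm. The plate, the other wedges and the visible bystanders have not moved. Handing in.

```bash
python3 -c "
from workcell import *
finish_job(); print(state()['time'])"
```

```text
the job is handed in; nothing more can be done
the job is handed in; nothing more can be done
```

The near-right corner (corner_2) was the one that rocked. I pushed its wedge in until it was snug, and the corner stood firm when pressed again. The job was handed in at about 24 s.

- **Finding the corner:** Corners 1, 3 and 4 were firm under 5 to 11 N, at z about 39.6–39.9 mm. Corner 2 sank about 4 mm at 6 N.
- **Pushing the wedge:** wedge_2 went in about 30 mm, against roughly 31 mm expected. I stopped when the push climbed from about 2 N to 5.8 N.
- **Last checks:** Corner 2 took 9.6 N at z 39.5 mm, level with the other corners, so the plate is not jacked up. In the final top view the plate is within 0.5 mm of where it started, and the other three wedges have not moved. The robot is clear of everything.
- **Not certain:** Force readings vary by about 1 N. Measurements from the wrist camera ran 2–5 mm off, so I relied on the force and the top camera. In the final top view the arm covered part of the offcut and the white look-alike, so I could not fully confirm those two; the arm passed well above them.

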